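# Open the pin polisher in a jeweller's workshop

### The arm

A 7-joint arm with a two-finger parallel gripper is mounted at the origin on the work surface. World frame = base frame: x ahead of the robot, y to its left, z up, the work surface at z = 0. Lengths are in m, angles in rad, forces in N, time in s.
With the tool pointing down it reaches from about 0.4 to 0.85 m from the base axis. Payload 4.5 kg.
Tool frame: the origin (TCP) lies midway between the tips of the shut fingers; the grasp point (between the pads) lies 19 mm behind it; z points along the fingers, y is the direction in which the jaws open and shut (so a half turn about z gives the same grasp; the last joint's range is limited). The gripper opens to 88 mm and grips with 3 to 60 N. Pads are 18 mm wide; open, the fingers measure 123 mm over their backs; the gripper's body (75 mm by 187 mm) begins 45 mm behind the grasp point.
Start: joints at [1.269, 0.689, -0.195, 1.565, 0.157, 0.902, -0.215], TCP at [0.206, -0.59, 0.239] pointing down, gripper open.
Joint ranges: [-3.01, 3.01], [-0.46, 2.08], [-1.47, 1.51], [0.13, 2.56], [-1, 4.14], [0.04, 2.09], [-2.66, 2.66]. Speed limits (rad/s): [2.57, 2.57, 3.14, 3.14, 3.14, 3.14, 3.14].

### API

Orientations are given as a unit quaternion [x, y, z, w].
In Python, from plant import r gives the robot as it stands. The module is installed in compiled form; this text tells all that it offers.
- The arm moves only by the tool carry_out, never from a script. Its argument "commands" is a list of rows, each a list of 6 numbers: the shift along the tool's x, y, z in m, then the turn, a rotation vector about the tool's x, y, z in degrees. In form: [[dx, dy, dz, wx, wy, wz], ...]. A call has 1 to 12 rows; each row is the pose to reach, as a shift and turn from the pose commanded when the call began, along the tool's axes at that moment; what a row does not reach only later rows make up. A row lasts 1/10 s, in which the tool goes at most 50 mm and 8.59 degrees, less where a joint would pass 70% of its speed; a pose out of reach is approached as far as the arm can. A call with a gripper value outside its range is refused whole. "fingers" is the closure in counts, from 0 (fully open) to 255 (shut), set as the call begins (left out, the last holds). The fingers move at their own pace and stop on an object; "grip_force" is the grip in N (left out, the last holds). Time passes only in rows, so rows that repeat a pose let the fingers close. It gives the time, the measured TCP pose, the force and the opening at its end, in the units of the state.
- r.get_state(): the state, without advancing time (a new reading comes with each control period).
- r.snapshot(name): name is "side" or "top" or "wrist"; returns a dict with "img" (420x560x3 uint8, blue, green, red), "intrinsics" (3x3 intrinsics, pixels), "extrinsics" (4x4, takes a point from camera to world coordinates); the wrist camera has in their place "tool_from_camera" (4x4, takes a point from camera to tool coordinates, whose origin is the TCP and whose axes are the flange's). Camera axes: x right, y down, z forward; pixel columns grow to the right and rows downward; lengths in m; the calibration is good to about 2 mm. A picture is of the moment at which its call begins: read the wrist's pose just before it. There is no depth.
- r.finish_job(): hands the job in, once; it reports no verdict.
Trained networks look in a picture, given as the dict that the camera call returned (one of the last four; its "shot" number tells which), for a name from the list of things; names that differ only in an ending like _2 or _b are one class to them, and where a whole thing is asked for, a point or a joint stands for the part that bears it (a point fixed in the world has none). Each returns a list of dicts, best first, with "p" (0 to 1); they miss things now and then, are a little off and sometimes report something else, mostly with a low value. They report only what shows in the picture. A call takes as long as a camera call. They do not tell look-alikes from the thing itself.
- r.spot_in(picture, label): "xyz" ([x, y, z] in m, in world coordinates, good to about 4 mm: the middle of the surface that is visible of it).
- r.spot_point(picture, label): "xyz" ([x, y, z] in m, in world coordinates, good to about 4 mm: a listed point, or the origin of a listed thing).
The state is a dict: "clock": time; "q": joint angles; "qd": joint speeds; "joint_torque": joint torques, N m; "tool_pos": TCP position; "eef_rot": TCP orientation; "contact_force": force on the tool from outside, world axes, zero at the start; "moment": the same for the moment, N m; "opening": opening from 0.0 (shut) to 1.0 (fully open).
Only numpy, scipy, OpenCV 4.12 (cv2) and the standard library are available. Lean on these libraries where they do the work, as an engineer would, in place of code of your own. Each camera call takes 0.05 s, during which the arm holds its last target.

### The job

Open the wide, low pin polisher on the jeweller's bench: twist its bayonet cover about a quarter turn anticlockwise (seen from above) to free the lugs, lift the cover straight off, and gently set it down, handle up, wholly on the round cork pad. Leave the slimmer, taller canister with the similar cap shut as it is.

Things in the scene. Friction and masses are not known exactly. Their poses are not given: they have to be found in the camera images.
- cover_handle (a point): Centre of the black bar handle on the polisher's loose cover, on its axis, 44 mm above its underside. Bar 60 x 16 mm, 40 high, its top 14 mm above this point. Cover: aluminium disc 100 mm across, 18 thick, 0.2-0.4 kg, with two lugs at its lower edge under the ends of the bar (118 mm over lugs). x along the bar, z up. Starts locked, x within 10 degrees of the polisher's x. Pinch the bar from above.
- polisher: Pin polisher, fixed: grey foot 152 mm across, steel bowl 134, collar top 96 mm above the bench; origin at underside centre. Cover's underside sits at 80 mm, 2.5 mm side play; collar hooks hold its lugs. Turned anticlockwise it is free once its x is 63 degrees past the polisher's x; stops at 105; 85 is the middle. Turns easily, no spring; rises 17 mm to leave the collar.
- pad: The round cork pad lying on the bench, fixed, 184 mm across and 6 mm thick; origin at the centre of its underside. The cover goes here, roughly central so that all of it is on the pad.
- canister_bar_end (a point): One end of the bar on the cap of the other canister, to be left alone: steel, fixed, slimmer (cap 86 mm across, foot 104) and taller (180 mm to the top of its bar). The point is 25 mm from the canister's axis, 160 mm above the bench; x points from the axis to this end. Carry the cover above or round it.
Mind the look-alikes: they are no part of the job. What is shaped like the part that bears cover_handle but green is not meant.

How it is judged:
On the way, in this order (a step that is already met when the one before it is completed fails the run):
1. the cover is turned about a quarter turn in its seat (60 degrees or more) (angle between the x axis of cover_handle and the x axis of polisher, either way round above 1.05 rad and horizontal distance between cover_handle and polisher below 0.012 m and z of cover_handle in the frame of polisher below 0.136 m), for 0.05 s.
2. the cover is lifted clear of the collar (z of cover_handle in the frame of polisher above 0.15 m), for 0.1 s.
At the end, for the whole second after the job is handed in: The cover lies flat and at rest on the cork pad, handle up (within 7 degrees), its centre within 33 mm of the pad's centre so that all of it is on the pad (horizontal distance between cover_handle and pad below 0.033 m and z of cover_handle in the frame of pad below 0.056 m and angle between cover_handle's own z axis and vertical below 0.12 rad and linear speed of cover below 0.02 m/s); the robot touches nothing.
It fails at once if the cap of the slim canister is turned (its bar end moved more than 10 mm) (distance of canister_bar_end from where it was at the start of the episode above 0.01 m).
It fails at once if the cover is dropped or slammed onto the pad (faster than 0.6 m/s just above it) (horizontal distance between cover_handle and pad below 0.09 m and z of cover_handle in the frame of pad below 0.075 m and linear speed of cover above 0.6 m/s).
It also fails if it takes over 51 s, if anything falls off the work surface, if the arm or the gripper's body presses on something with over 40 N, if the wrist force passes 120 N, or if a joint passes its speed limit or range.

## Working session

There is one attempt and no reset: what is moved stays moved. The work goes in short steps, Python scripts to look and compute and a tool call to move; the robot and the scene stay as the last step left them, time stands still between calls to the robot, and variables do not carry over. Pictures are saved under pics/ and viewed, and the job is handed in when it is done.

Besides the shell and the picture viewer there is one more tool, called after "Call:" as a command line: name --pt "numbers of a row" for each row, then --argument value for the rest. carry_out: Moves the arm, as the interface text tells. Its arguments: {"type":"object","properties":{"commands":{"type":"array","items":{"type":"array","items":{"type":"number"}}},"fingers":{"type":"number"},"grip_force":{"type":"number"}},"required":["commands"]}

```bash
mkdir -p pics; python3 - <<'E'
from plant import r
import cv2,numpy as np
np.set_printoptions(precision=4,suppress=True)
s=r.get_state();print(s['clock'],s['tool_pos'],s['eef_rot'],s['opening'])
for c in ['top','side']:
    p=r.snapshot(c);cv2.imwrite(f'pics/{c}0.png',p['img'])
    print(c,p['intrinsics'],p['extrinsics'])
    for l in ['cover_handle','polisher','pad','canister_bar_end']:
        print(l,[(np.round(d['xyz'],3),round(d['p'],2)) for d in r.spot_point(p,l)[:4]])
print(r.get_state()['clock'])
E
```

```text
0.0 [ 0.2057 -0.5895  0.2379] [ 0.9859  0.1672 -0.0002 -0.0009] 1.0021420106734593
top [[416.3217   0.     284.1217]
 [  0.     416.3217 209.5111]
 [  0.       0.       1.    ]] [[ 0.0035 -0.997   0.0769  0.3946]
 [-0.9998 -0.0049 -0.0171 -0.0711]
 [ 0.0174 -0.0768 -0.9969  1.0725]
 [ 0.      0.      0.      1.    ]]
cover_handle [(array([ 0.324, -0.487,  0.04 ]), 0.75), (array([ 0.491, -0.288,  0.126]), 0.68), (array([ 0.277, -0.339,  0.047]), 0.66)]
polisher [(array([ 0.492, -0.284,  0.001]), 0.88)]
pad []
canister_bar_end [(array([ 0.682, -0.003,  0.157]), 0.9)]
side [[382.6685   0.     277.943 ]
 [  0.     382.6685 202.8403]
 [  0.       0.       1.    ]] [[-0.7829 -0.3327  0.5257 -0.1331]
 [-0.6217  0.4478 -0.6426  0.6201]
 [-0.0216 -0.83   -0.5574  0.7194]
 [ 0.      0.      0.      1.    ]]
cover_handle [(array([ 0.492, -0.286,  0.12 ]), 0.8), (array([ 0.317, -0.483,  0.049]), 0.62), (array([ 0.276, -0.336,  0.043]), 0.56)]
polisher [(array([ 0.49 , -0.289, -0.001]), 0.8)]
pad []
canister_bar_end [(array([ 0.681, -0.004,  0.161]), 0.92)]
0.5
```

View pics/top0.png

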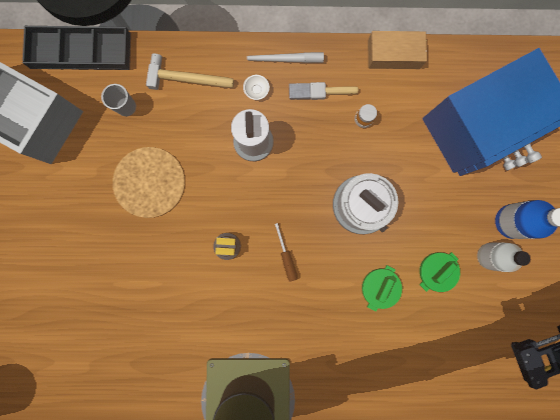

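View pics/side0.png

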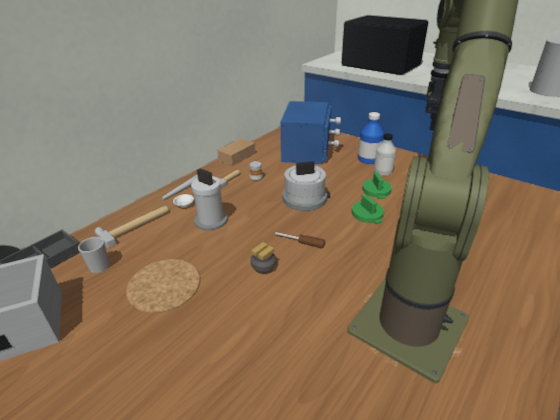

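The top view shows the polisher at about (368,203) with its bar near (373,200). The cork pad is at (149,182), the slim canister at (251,130), and the green look-alikes at (383,288) and (440,272). Next I'll measure the pad centre and the bar's angle.

```bash
cat > h.py <<'E'
import cv2,numpy as np
from scipy.spatial.transform import Rotation as R
np.set_printoptions(precision=4,suppress=True)
def ray(p,uv,z):
    K,T=p['intrinsics'],p['extrinsics']
    d=T[:3,:3]@np.linalg.solve(K,[uv[0],uv[1],1]);o=T[:3,3]
    return o+d*(z-o[2])/d[2]
def proj(p,X):
    K,T=p['intrinsics'],p['extrinsics']
    c=T[:3,:3].T@(np.asarray(X)-T[:3,3]);c=K@c;return c[:2]/c[2]
E
python3 - <<'E'
from h import *
from plant import r
p=r.snapshot('top');im=p['img']
hsv=cv2.cvtColor(im,cv2.COLOR_BGR2HSV)
print(hsv[182,149],hsv[182,200],im[182,149],im[182,200],im[200,373],im[200,355])
c=im[165:240,325:410];cv2.imwrite('pics/pol.png',cv2.resize(c,None,fx=7,fy=7,interpolation=cv2.INTER_CUBIC))
c=im[140:225,105:195];cv2.imwrite('pics/pad.png',cv2.resize(c,None,fx=6,fy=6,interpolation=cv2.INTER_CUBIC))
# dark bar
m=((im.max(2)<75)*255).astype(np.uint8);m[:180]=0;m[220:]=0;m[:,:350]=0;m[:,395:]=0
n,l,st,ce=cv2.connectedComponentsWithStats(m);print(st,ce)
i=1+np.argmax(st[1:,4]);pts=np.argwhere(l==i)[:,::-1].astype(np.float32)
rc=cv2.minAreaRect(pts);print(rc)
b=cv2.boxPoints(rc);print(b);W=np.array([ray(p,q,.138) for q in b]);print(W)
E
```

```text
[ 17 124 205] [ 15 155 179] [105 161 205] [ 70 126 179] [73 76 85] [217 217 219]
[[     0      0    560    420 235200]] [[279.5 209.5]]Traceback (most recent call last):
  File "<stdin>", line 11, in <module>
    return _wrapfunc(a, 'argmax', axis=axis, out=out, **kwds)
    return bound(*args, **kwds)
ValueError: attempt to get argmax of an empty sequence
```

View pics/pol.png

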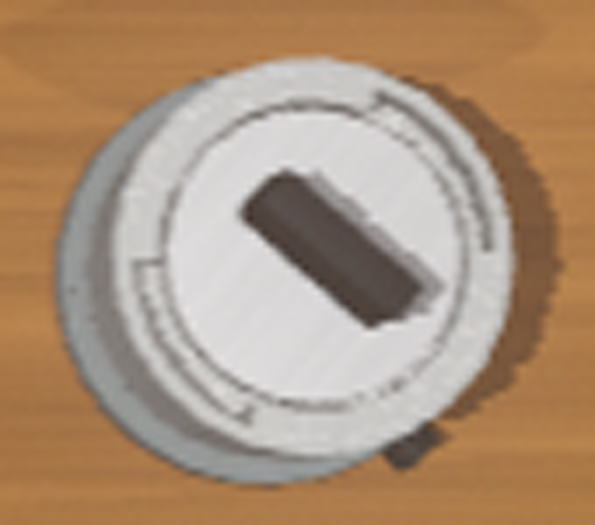

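View pics/pad.png

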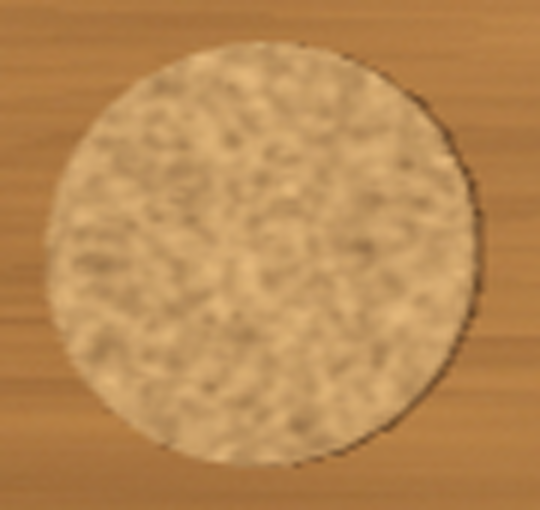

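The zoomed crops show the bar top with corners near (287,172), (425,285), (375,328) and (240,210). That puts its yaw at about 50°. The pad centre is near pixel (148.5,182.2).

```bash
python3 - <<'E'
from h import *
from plant import r
p=r.snapshot('top');im=p['img']
pad=ray(p,(148.5,182.2),.006);print('pad',pad, [ray(p,q,.006) for q in [(112.5,182),(184.5,182),(148.5,146.7),(148.5,217.8)]])
m=((im.max(2)<125)*255).astype(np.uint8);M=np.zeros_like(m);M[180:222,350:395]=m[180:222,350:395]
n,l,st,ce=cv2.connectedComponentsWithStats(M);print(st[1:])
i=1+np.argmax(st[1:,4]);pts=np.argwhere(l==i)[:,::-1].astype(np.float32)
rc=cv2.minAreaRect(pts);print(rc)
b=cv2.boxPoints(rc);W=np.array([ray(p,q,.138) for q in b]);print(W,W.mean(0))
for k in range(2):
    d=W[k+1]-W[k];print(np.linalg.norm(d),np.degrees(np.arctan2(d[1],d[0])))
pol=[np.array([(u/7+325),(v/7+165)]) for u,v in [(314,257)]]
print('collar centre',ray(p,pol[0],.096))
E
```

```text
pad [0.5455 0.2592 0.006 ] [array([0.5454, 0.351 , 0.006 ]), array([0.5465, 0.1671, 0.006 ]), array([0.6379, 0.2618, 0.006 ]), array([0.4539, 0.2566, 0.006 ])]
[[361 181   1   1   1]
 [372 180   2   1   2]
 [382 180   1   1   1]
 [391 180   1   1   1]
 [391 182   4   2   6]
 [393 185   1   1   1]
 [391 189   1   1   1]
 [360 190  26  22 258]
 [391 218   4   4  10]]
((372.09735107421875, 200.46017456054688), (26.716472625732422, 9.783496856689453), 41.18592834472656)
[[ 0.4996 -0.2562  0.138 ]
 [ 0.5165 -0.271   0.138 ]
 [ 0.4767 -0.3162  0.138 ]
 [ 0.4599 -0.3014  0.138 ]] [ 0.4882 -0.2862  0.138 ]
0.022470321719035215 -41.31583793859062
0.06024406707992065 -131.3845301157152
collar centre [ 0.4894 -0.2905  0.096 ]
```

```bash
cat >> h.py <<'E'
def cmd(s,pos,yaw):
    """shift+turn (tool axes) to get TCP to pos, pointing down, tool x at yaw deg (or +180)"""
    R0=R.from_quat(s['eef_rot']);x=R0.as_matrix()[:,0]
    cur=np.degrees(np.arctan2(x[1],x[0]))
    a=np.radians(yaw);T=R.from_matrix(np.array([[np.cos(a),np.sin(a),0],[np.sin(a),-np.cos(a),0],[0,0,-1]]))
    rv=(R0.inv()*T).as_rotvec(degrees=True)
    return cur,np.round(R0.inv().apply(np.array(pos)-s['tool_pos'])*1000,1),np.round(rv,2)
E
python3 - <<'E'
from h import *
from plant import r
s=r.get_state();print(s['clock'],s['tool_pos'],cmd(s,[.4895,-.287,.22],49.5))
E
```

```text
0.6 [ 0.206  -0.5901  0.2388] (np.float64(19.243256366680694), array([ 367.6, -192.7,   18.7]), array([  0.01,   0.  , -30.26]))
```

Call:
carry_out --pt "0.3676 -0.1927 0.0187 0 0 -30.3" --pt "0.3676 -0.1927 0.0187 0 0 -30.3" --pt "0.3676 -0.1927 0.0187 0 0 -30.3" --pt "0.3676 -0.1927 0.0187 0 0 -30.3" --pt "0.3676 -0.1927 0.0187 0 0 -30.3" --pt "0.3676 -0.1927 0.0187 0 0 -30.3" --pt "0.3676 -0.1927 0.0187 0 0 -30.3" --pt "0.3676 -0.1927 0.0187 0 0 -30.3" --pt "0.3676 -0.1927 0.0187 0 0 -30.3" --pt "0.3676 -0.1927 0.0187 0 0 -30.3" --pt "0.3676 -0.1927 0.0187 0 0 -30.3" --pt "0.3676 -0.1927 0.0187 0 0 -30.3" --fingers 0

```text
clock: 1.8
tool_pos: [0.4875, -0.2897, 0.22]
eef_rot: [0.909, 0.417, -0.001, 0.0]
contact_force: [0.5, -0.9, 0.1]
opening: 1.0
```

```bash
python3 - <<'E'
from h import *
from plant import r
s=r.get_state();print(s['clock'],s['q'],s['tool_pos'],s['eef_rot'],cmd(s,[.4895,-.287,.22],49.5))
p=r.snapshot('wrist');cv2.imwrite('pics/w1.png',p['img']);print(p['tool_from_camera'],p['intrinsics'])
for l in ['cover_handle','polisher']:
        print(l,[(np.round(d['xyz'],4),round(d['p'],2)) for d in r.spot_point(p,l)[:4]])
E
```

```text
1.8 [ 0.628   0.6441 -0.2925  1.7607  0.2532  0.7745 -0.5016] [ 0.4875 -0.2897  0.22  ] [ 0.9089  0.4171 -0.0011  0.0004] (np.float64(49.30181026328102), array([ 3.3, -0.3, -0.1]), array([-0.01,  0.13, -0.2 ]))
[[ 0.0008 -0.9588 -0.2841  0.0725]
 [ 1.      0.001  -0.0007 -0.0005]
 [ 0.001  -0.2841  0.9588 -0.1447]
 [ 0.      0.      0.      1.    ]] [[378.6751   0.     286.249 ]
 [  0.     378.6751 207.0635]
 [  0.       0.       1.    ]]
cover_handle [(array([ 0.4934, -0.2875,  0.1274]), 0.56)]
polisher []
```

View pics/w1.png

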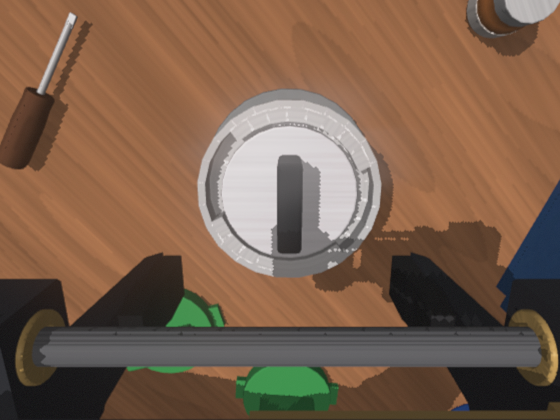

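The wrist view shows the bar upright in the image, columns 277–302 and rows 155–253, so it is aligned with tool x. I'll turn these pixels into a position.

```bash
python3 - <<'E'
from h import *
from plant import r
s=r.get_state()
p=r.snapshot('wrist');W=np.eye(4);W[:3,:3]=R.from_quat(s['eef_rot']).as_matrix();W[:3,3]=s['tool_pos']
p['extrinsics']=W@p['tool_from_camera']
im=p['img'];cv2.imwrite('pics/w2.png',cv2.resize(im[140:280,220:370],None,fx=4,fy=4,interpolation=cv2.INTER_CUBIC))
for z in (.138,.124):
  for c in [(289.5,155),(289.5,250)]: print(z,c,ray(p,c,z))
for yaw in (48.5,49.5,50.5):
  a=np.radians(yaw);u=np.array([np.cos(a),np.sin(a),0]);v=np.array([-u[1],u[0],0])
  C=np.array([.4905,-.287,.138])
  print(yaw,[proj(p,C+i*.03*u+j*.008*v).round(1) for i,j in [(1,1),(1,-1),(-1,-1),(-1,1)]])
t=r.snapshot('top')
C=np.array([.4905,-.287,.096]);print('collar c',proj(t,C),[proj(p,C+np.array([.067*np.cos(a),.067*np.sin(a),0])).round(0) for a in np.radians([49.5,229.5,139.5,-40.5])])
E
```

```text
0.138 (289.5, 155) [ 0.5139 -0.2609  0.138 ]
0.138 (289.5, 250) [ 0.4739 -0.3077  0.138 ]
0.124 (289.5, 155) [ 0.5126 -0.2626  0.124 ]
0.124 (289.5, 250) [ 0.4701 -0.3123  0.124 ]
48.5 [array([275.7, 163.1]), array([302.2, 163.5]), array([299.7, 255.1]), array([275. , 254.8])]
49.5 [array([274.9, 163.3]), array([301.4, 163.3]), array([300.5, 254.9]), array([275.8, 255. ])]
50.5 [array([274. , 163.6]), array([300.5, 163.1]), array([301.3, 254.7]), array([276.6, 255.2])]
collar c [368.3559 201.2226] [array([288.,  99.]), array([288., 277.]), array([197., 194.]), array([379., 194.])]
```

View pics/w2.png

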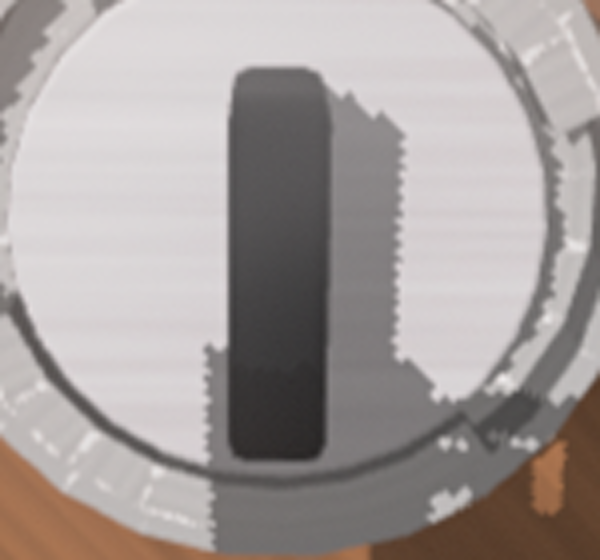

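```bash
python3 - <<'E'
from h import *
from plant import r
s=r.get_state();print(s['clock'],s['tool_pos'],cmd(s,[.491,-.2875,.105],49.3))
E
```

```text
2.05 [ 0.4888 -0.2881  0.2201] (np.float64(49.43035384138747), array([  1.9,   1.3, 115.1]), array([0.01, 0.03, 0.13]))
```

Call:
carry_out --pt "0.0019 0.0013 0.03 0 0 0" --pt "0.0019 0.0013 0.06 0 0 0" --pt "0.0019 0.0013 0.085 0 0 0" --pt "0.0019 0.0013 0.1 0 0 0" --pt "0.0019 0.0013 0.11 0 0 0" --pt "0.0019 0.0013 0.115 0 0 0" --pt "0.0019 0.0013 0.115 0 0 0" --pt "0.0019 0.0013 0.115 0 0 0"

```text
clock: 2.85
tool_pos: [0.4923, -0.2867, 0.1057]
eef_rot: [0.908, 0.419, 0.0, 0.001]
contact_force: [0.3, 0.4, -0.3]
opening: 1.0
```

Call:
carry_out --pt "0 0 0 0 0 0" --pt "0 0 0 0 0 0" --pt "0 0 0 0 0 0" --pt "0 0 0 0 0 0" --pt "0 0 0 0 0 0" --pt "0 0 0 0 0 0" --pt "0 0 0 0 0 0" --pt "0 0 0 0 0 0" --pt "0 0 0 0 0 0" --pt "0 0 0 0 0 0" --fingers 255 --grip_force 30

```text
clock: 3.85
tool_pos: [0.492, -0.2865, 0.1051]
eef_rot: [0.908, 0.419, 0.0, 0.0]
contact_force: [0.2, -0.5, -0.1]
opening: 0.18
```

```bash
python3 - <<'E'
from h import *
from plant import r
s=r.get_state();print(s['clock'],s['q'],s['tool_pos'],s['contact_force'],s['moment'],s['opening']*88,cmd(s,[.491,-.2875,.105],49.3+85))
E
```

```text
3.85 [ 0.5773  0.8124 -0.2239  1.8437  0.3297  0.5212 -0.5726] [ 0.492  -0.2865  0.1051] [ 0.1608 -0.5149 -0.1413] [-0.1251 -0.1411  0.0121] 15.826739555398067 (np.float64(49.538989461672344), array([-1.4, -0.1,  0.1]), array([  0.03,   0.02, -84.76]))
```

Call:
carry_out --pt "0 0 0 0 0 -5" --pt "0 0 0 0 0 -11" --pt "0 0 0 0 0 -17" --pt "0 0 0 0 0 -23" --pt "0 0 0 0 0 -29" --pt "0 0 0 0 0 -35" --pt "0 0 0 0 0 -40" --pt "0 0 0 0 0 -43" --pt "0 0 0 0 0 -43"

```text
clock: 4.75
tool_pos: [0.4916, -0.2866, 0.105]
eef_rot: [0.691, 0.723, -0.0, -0.0]
contact_force: [0.5, -0.6, -0.1]
opening: 0.178
```

```bash
python3 - <<'E'
from h import *
from plant import r
s=r.get_state();print(s['clock'],s['q'],s['tool_pos'],s['contact_force'],s['moment'],s['opening']*88,cmd(s,[.491,-.2875,.105],49.4+85))
E
```

```text
4.75 [ 0.6929  0.8351 -0.4247  1.8376  0.5771  0.5944 -0.0522] [ 0.4916 -0.2866  0.105 ] [ 0.4884 -0.6425 -0.1423] [-0.1193 -0.0183  0.1443] 15.695991895832513 (np.float64(92.53323178272403), array([-0.8, -0.6,  0. ]), array([ -0.01,  -0.  , -41.87]))
```

Call:
carry_out --pt "0 0 0 0 0 -5" --pt "0 0 0 0 0 -11" --pt "0 0 0 0 0 -17" --pt "0 0 0 0 0 -23" --pt "0 0 0 0 0 -29" --pt "0 0 0 0 0 -35" --pt "0 0 0 0 0 -40" --pt "0 0 0 0 0 -42" --pt "0 0 0 0 0 -42" --pt "0 0 0 0 0 -42"

```text
clock: 5.75
tool_pos: [0.4915, -0.2867, 0.105]
eef_rot: [0.387, 0.922, -0.0, -0.0]
contact_force: [-1.5, -1.5, 1.3]
opening: 0.179
```

```bash
python3 - <<'E'
from h import *
from plant import r
s=r.get_state();print(s['clock'],s['q'],s['tool_pos'],s['contact_force'],s['moment'],s['opening']*88,cmd(s,[.491,-.2875,.105],49.4+85))
p=r.snapshot('wrist');cv2.imwrite('pics/w3.png',p['img'])
p=r.snapshot('top');cv2.imwrite('pics/t3.png',cv2.resize(p['img'][140:260,290:450],None,fx=4,fy=4))
E
```

```text
5.75 [ 0.7985  0.8743 -0.6184  1.8319  0.7708  0.6935  0.5041] [ 0.4915 -0.2867  0.105 ] [-1.484  -1.5206  1.3384] [-0.1699  0.1143  0.0096] 15.727617476029028 (np.float64(134.43201219462293), array([-0.2, -0.9,  0. ]), array([-0.04,  0.  ,  0.03]))
```

View pics/w3.png

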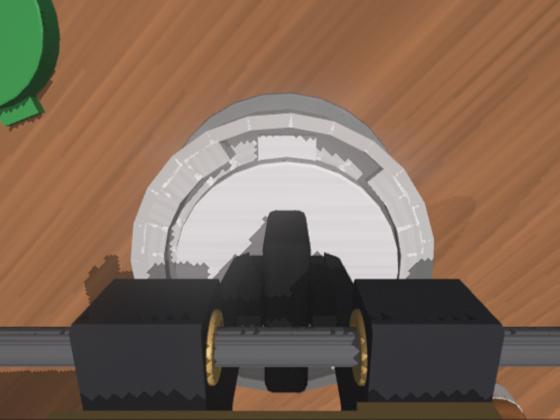

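The lug now shows as the bright piece at about (288,148), inside the open slot in the collar (columns 230–380). The bar is centred between the fingers, so I'll lift.

Call:
carry_out --pt "0 0 -0.005 0 0 0" --pt "0 0 -0.01 0 0 0" --pt "0 0 -0.016 0 0 0" --pt "0 0 -0.023 0 0 0" --pt "0 0 -0.03 0 0 0" --pt "0 0 -0.038 0 0 0" --pt "0 0 -0.038 0 0 0"

```text
clock: 6.55
tool_pos: [0.4926, -0.2866, 0.1444]
eef_rot: [0.386, 0.922, 0.0, 0.001]
contact_force: [0.6, -0.4, -3.0]
opening: 0.177
```

```bash
python3 - <<'E'
from h import *
from plant import r
s=r.get_state();print(s['clock'],s['q'],s['tool_pos'],s['contact_force'],s['moment'],s['opening']*88)
p=r.snapshot('wrist');cv2.imwrite('pics/w4.png',p['img'])
p=r.snapshot('side');cv2.imwrite('pics/s4.png',p['img'][100:260,180:420].repeat(3,0).repeat(3,1))
E
```

```text
6.55 [ 0.8255  0.8215 -0.6674  1.8085  0.7125  0.7659  0.5545] [ 0.4926 -0.2866  0.1444] [ 0.6254 -0.3957 -2.9651] [-0.0156 -0.1287 -0.0041] 15.601820256332873
```

View pics/s4.png

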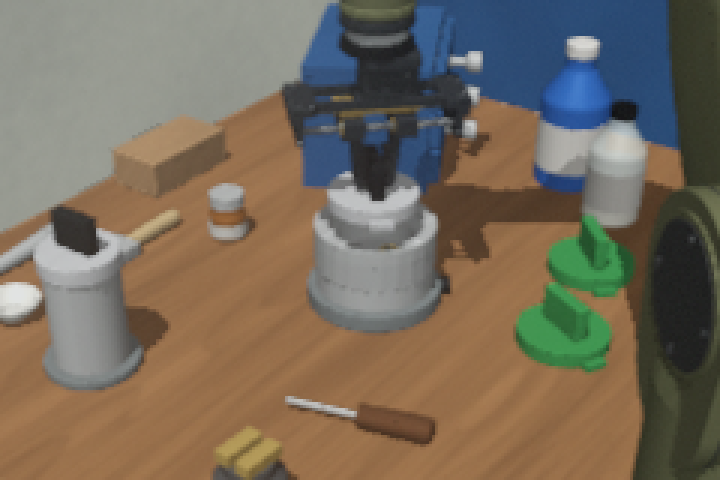

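View pics/w4.png

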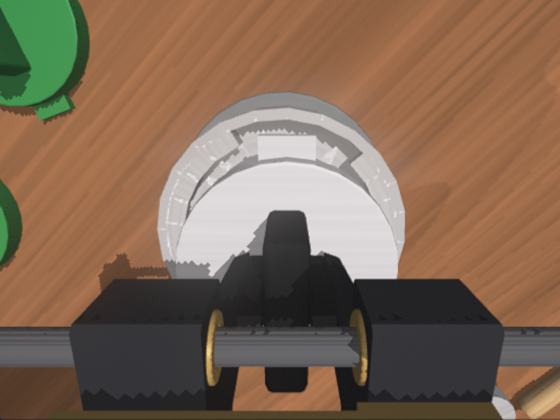

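The cover is clear of the collar, level, and weighs about 3 N. Next I'll raise it and compute the transfer.

Call:
carry_out --pt "0 0 -0.015 0 0 0" --pt "0 0 -0.035 0 0 0" --pt "0 0 -0.06 0 0 0" --pt "0 0 -0.085 0 0 0" --pt "0 0 -0.105 0 0 0" --pt "0 0 -0.116 0 0 0" --pt "0 0 -0.12 0 0 0" --pt "0 0 -0.12 0 0 0"

```text
clock: 7.45
tool_pos: [0.4916, -0.2864, 0.2631]
eef_rot: [0.386, 0.922, -0.0, -0.0]
contact_force: [-0.2, -0.5, -3.5]
opening: 0.178
```

```bash
python3 - <<'E'
from h import *
from plant import r
s=r.get_state();print(s['clock'],s['q'],s['tool_pos'],s['contact_force'],cmd(s,[.52,-.02,.263],134.4),cmd(s,[.5455,.259,.263],134.4))
E
```

```text
7.45 [ 0.8919  0.6775 -0.7806  1.6918  0.55    1.0051  0.6944] [ 0.4916 -0.2864  0.2631] [-0.2299 -0.5143 -3.461 ] (np.float64(134.5391395005201), array([170. , 207.1,   0.1]), array([-0.01,  0.  ,  0.14])) (np.float64(134.5391395005201), array([351., 421.,  -0.]), array([-0.01,  0.  ,  0.14]))
```

Call:
carry_out --pt "0.007 0.008 0 0 0 0" --pt "0.02 0.024 0 0 0 0" --pt "0.037 0.044 0 0 0 0" --pt "0.055 0.066 0 0 0 0" --pt "0.074 0.089 0 0 0 0" --pt "0.093 0.112 0 0 0 0" --pt "0.112 0.135 0 0 0 0" --pt "0.131 0.158 0 0 0 0" --pt "0.148 0.178 0 0 0 0" --pt "0.161 0.195 0 0 0 0" --pt "0.17 0.205 0 0 0 0" --pt "0.173 0.208 0 0 0 0"

```text
clock: 8.65
tool_pos: [0.5182, -0.0151, 0.2626]
eef_rot: [0.385, 0.923, 0.0, -0.001]
contact_force: [-0.2, 0.4, -2.9]
opening: 0.176
```

```bash
python3 - <<'E'
from h import *
from plant import r
s=r.get_state();print(s['clock'],s['q'],s['tool_pos'],s['contact_force'],s['opening'],cmd(s,[.5455,.259,.263],134.4))
E
```

```text
8.65 [ 0.4113  0.6062 -0.7696  1.8367  0.5228  0.9141  0.1808] [ 0.5182 -0.0151  0.2626] [-0.1573  0.3818 -2.9358] 0.17634818276333314 (np.float64(134.72232793395054), array([175.5, 212.3,  -0.2]), array([-0.01, -0.08,  0.32]))
```

Call:
carry_out --pt "0.007 0.008 0 0 0 0" --pt "0.02 0.024 0 0 0 0" --pt "0.037 0.044 0 0 0 0" --pt "0.055 0.066 0 0 0 0" --pt "0.074 0.089 0 0 0 0" --pt "0.093 0.112 0 0 0 0" --pt "0.112 0.135 0 0 0 0" --pt "0.131 0.158 0 0 0 0" --pt "0.15 0.181 0 0 0 0" --pt "0.166 0.2 0 0 0 0" --pt "0.175 0.211 0 0 0 0" --pt "0.178 0.214 0 0 0 0"

```text
clock: 9.85
tool_pos: [0.5462, 0.2609, 0.2627]
eef_rot: [0.386, 0.923, 0.0, -0.0]
contact_force: [-0.2, 0.1, -1.9]
opening: 0.181
```

```bash
python3 - <<'E'
from h import *
from plant import r
p=r.snapshot('top');cv2.imwrite('pics/t5.png',p['img'])
s=r.get_state();print(s['clock'],s['q'],s['tool_pos'],s['contact_force'],s['opening'],cmd(s,[.5455,.259,.031],134.4))
E
```

```text
9.9 [-0.1306  0.7116 -0.7159  1.5839  0.5184  1.0445 -0.2145] [0.5462 0.2603 0.2627] [-0.211  -0.2453 -3.0904] 0.18017968939211684 (np.float64(134.5678537766713), array([ -0.4,  -1.3, 231.7]), array([-0.02, -0.01,  0.17]))
```

View pics/t5.png

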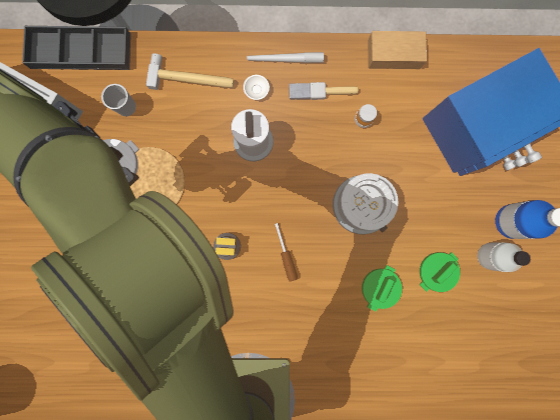

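The top view shows the cover over the pad. The forearm passes near the grey box at the upper left (0–80, 60–160), so I'll check the side view before lowering.

```bash
python3 - <<'E'
from h import *
from plant import r
p=r.snapshot('side');cv2.imwrite('pics/s5.png',p['img'])
p=r.snapshot('wrist');cv2.imwrite('pics/w5.png',p['img'])
E
```

```text
(no output)
```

View pics/s5.png

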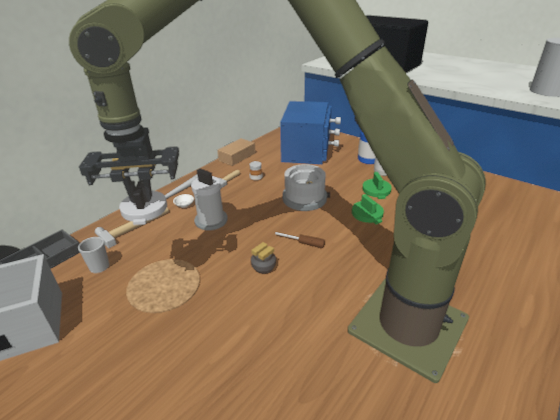

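View pics/w5.png

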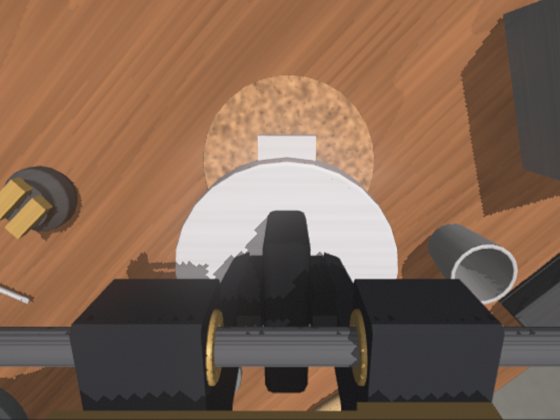

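Call:
carry_out --pt "0 -0.001 0.015 0 0 0" --pt "0 -0.001 0.04 0 0 0" --pt "0 -0.001 0.07 0 0 0" --pt "0 -0.001 0.1 0 0 0" --pt "0 -0.001 0.13 0 0 0" --pt "0 -0.001 0.155 0 0 0" --pt "0 -0.001 0.175 0 0 0" --pt "0 -0.001 0.19 0 0 0" --pt "0 -0.001 0.203 0 0 0" --pt "0 -0.001 0.212 0 0 0" --pt "0 -0.001 0.218 0 0 0" --pt "0 -0.001 0.22 0 0 0"

```text
clock: 11.2
tool_pos: [0.5457, 0.259, 0.0428]
eef_rot: [0.386, 0.922, -0.0, 0.0]
contact_force: [0.5, 0.1, -2.6]
opening: 0.182
```

Call:
carry_out --pt "0 0 0.003 0 0 0" --pt "0 0 0.006 0 0 0" --pt "0 0 0.008 0 0 0" --pt "0 0 0.0095 0 0 0" --pt "0 0 0.0105 0 0 0" --pt "0 0 0.011 0 0 0" --pt "0 0 0.011 0 0 0" --pt "0 0 0.011 0 0 0"

```text
clock: 12.0
tool_pos: [0.5457, 0.2591, 0.0321]
eef_rot: [0.386, 0.922, 0.0, 0.0]
contact_force: [-1.1, 0.1, -1.9]
opening: 0.183
```

```bash
python3 - <<'E'
from h import *
from plant import r
p=r.snapshot('side');cv2.imwrite('pics/s6.png',p['img'][160:340,40:280].repeat(3,0).repeat(3,1))
s=r.get_state();print(s['clock'],s['q'],s['tool_pos'],s['contact_force'],s['moment'],s['opening'])
E
```

```text
12.05 [-0.2398  0.9999 -0.5059  1.7452  0.7896  0.6117 -0.4435] [0.5457 0.2591 0.0321] [ 0.1458  0.232  -2.7731] [ 0.0171 -0.1191  0.0368] 0.18344634870753973
```

View pics/s6.png

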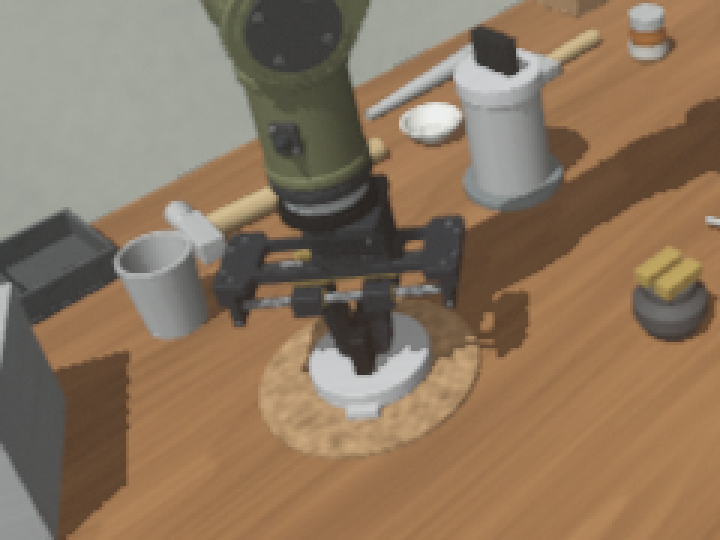

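The side view shows the cover level and well inside the pad, still hanging about 1 mm above it because the wrist reads 2.8 N. I'll lower it the rest of the way.

Call:
carry_out --pt "0 0 0.0005 0 0 0" --pt "0 0 0.001 0 0 0" --pt "0 0 0.0015 0 0 0" --pt "0 0 0.0015 0 0 0" --pt "0 0 0.0015 0 0 0"

```text
clock: 12.55
tool_pos: [0.5457, 0.2591, 0.031]
eef_rot: [0.386, 0.922, 0.0, 0.0]
contact_force: [-1.0, -1.8, 5.7]
opening: 0.177
```

Contact is made with +5.7 N of push-back, so I'll release.

Call:
carry_out --pt "0 0 -0.0007 0 0 0" --pt "0 0 -0.0007 0 0 0" --pt "0 0 -0.0007 0 0 0" --pt "0 0 -0.0007 0 0 0" --pt "0 0 -0.0007 0 0 0" --pt "0 0 -0.0007 0 0 0" --pt "0 0 -0.0007 0 0 0" --pt "0 0 -0.0007 0 0 0" --fingers 0

```text
clock: 13.35
tool_pos: [0.5456, 0.259, 0.0312]
eef_rot: [0.386, 0.922, -0.0, 0.0]
contact_force: [0.2, 0.2, -0.1]
opening: 0.881
```

Call:
carry_out --pt "0 0 -0.01 0 0 0" --pt "0 0 -0.025 0 0 0" --pt "0 0 -0.045 0 0 0" --pt "0 0 -0.07 0 0 0" --pt "0 0 -0.1 0 0 0" --pt "0 0 -0.13 0 0 0" --pt "0 0 -0.155 0 0 0" --pt "0 0 -0.175 0 0 0" --pt "0 0 -0.19 0 0 0" --pt "0 0 -0.2 0 0 0" --pt "0 0 -0.2 0 0 0"

```text
clock: 14.45
tool_pos: [0.5461, 0.2595, 0.2327]
eef_rot: [0.386, 0.922, 0.001, 0.001]
contact_force: [-0.2, 0.8, -0.8]
opening: 1.002
```

```bash
python3 - <<'E'
from h import *
from plant import r
s=r.get_state();print(s['clock'],s['tool_pos'],s['contact_force'],s['opening'])
p=r.snapshot('wrist');cv2.imwrite('pics/w7.png',p['img'])
print([(d['xyz'],d['p']) for d in r.spot_point(p,'cover_handle')],[(d['xyz'],d['p']) for d in r.spot_point(p,'pad')])
p=r.snapshot('side');cv2.imwrite('pics/s7.png',p['img'][160:340,40:280].repeat(3,0).repeat(3,1))
print([(d['xyz'],d['p']) for d in r.spot_point(p,'cover_handle')],[(d['xyz'],d['p']) for d in r.spot_point(p,'pad')])
print([(d['xyz'],d['p']) for d in r.spot_point(p,'canister_bar_end')])
E
```

```text
14.45 [0.5461 0.2595 0.2327] [-0.1706  0.7567 -0.7932] 1.0015419553940685
[([0.5495, 0.2606, 0.0492], 0.7)] [([0.5505, 0.2589, 0.0508], 0.26)]
[([0.3172, -0.4854, 0.0463], 0.8), ([0.5483, 0.2591, 0.0515], 0.57)] [([0.543, 0.2626, -0.0007], 0.82)]
[([0.6826, -0.0062, 0.1647], 0.57)]
```

View pics/w7.png

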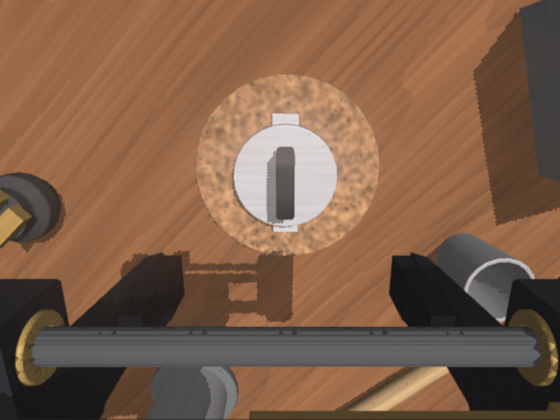

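View pics/s7.png

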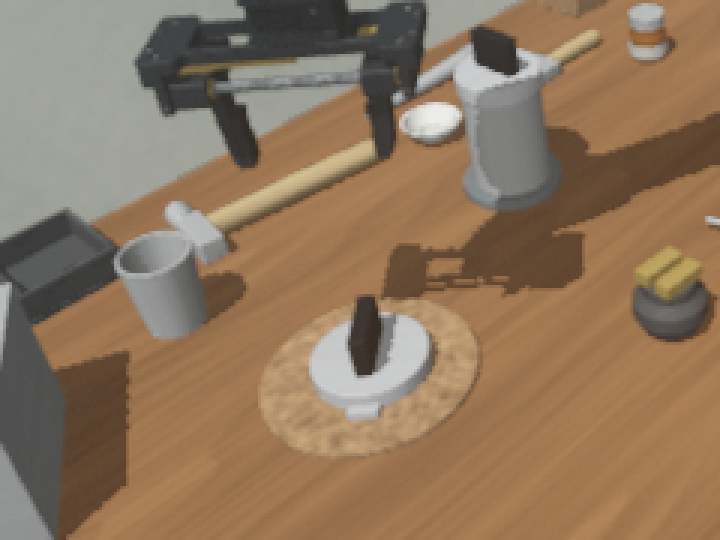

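The cover lies flat with its handle up, and the wrist view has its disc centre at about (286,175) against the pad centre at about (288,165). Both lugs are on the cork and the gripper is clear, so I'm handing in.

```bash
python3 -c "
from plant import r
print(r.finish_job(), r.get_state()['clock'])"
```

```text
the job is handed in; nothing more can be done
the job is handed in; nothing more can be done
```

The polisher is open and its cover lies on the cork pad, handle up. I handed the job in at about 14.6 s of the 51 s allowed; no verdict was reported.

- **What I did:** I gripped the bar at 30 N and turned the cover 85° anticlockwise, with no sign of reaching the stop. I then lifted it clear, carried it past the slim canister above the height of its cap, lowered it until it touched the pad, let go and backed the gripper away.
- **Cover on the pad:** The last pictures show it flat and wholly on the cork. Its handle was measured at about (0.549, 0.260), a few millimetres from the pad centre I measured at (0.546, 0.259). The handle's height read 0.049–0.052 m, against the 0.050 m expected.
- **Forces:** The highest force I read was about 6 N, at touchdown. The gripper was touching nothing at the end.
- **Slim canister:** Its bar end measured within 8 mm of its first reading. Nothing came near it, so I put that down to the network's error (p = 0.57 for that reading).
- **Disagreements:** The point finder missed the pad in the first top and side pictures, so I measured its centre from the top image. It also reported the green look-alikes as covers, and I ignored those.

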